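# Catch and weigh seed potatoes from a shuttered chute

## Task

Pick up the aluminium cup by its handle and hold it under the mouth of the tilted chute, using the cup itself to push the hanging blue paddle back until the shutter reaches its stop, and keep it there until all five seed potatoes have slid into the cup. Then stand the cup upright in the middle of the scale's pan with all five still in it, let go, and leave the tub, funnel, padlock and dibber where they are.

Things in the scene. Friction and masses are not known exactly. Their poses are not given: they have to be found in the camera images.
- cup: aluminium rain-gauge cup, round, 90 mm across the rim (84 at the base), 70 mm tall, wall 3 mm, about 130 g. Origin: centre of its underside, z up. A flat wooden handle 14 mm wide (y) and 22 mm tall sticks out level along the cup's -x to 156 mm from its axis, its middle 45 mm above the underside; at the start it points roughly to the robot.
- cup_grip (a point): good place to pinch the cup's handle from above: middle of the handle, 115 mm from the cup's axis along its -x, 45 mm above the cup's underside; axes as the cup's
- chute: fixed tilted aluminium trough on two wooden uprights. Origin: on the work surface straight below the mouth; z up. It runs down at 35 degrees along its +y; high end 156 mm back along -y, 0.29 m up; 42 mm wide inside. Below the mouth hangs only the paddle; nearest upright 55 mm back along -y. A steel shutter rail runs along x above the mouth, about 200 mm up at y = 45 mm, x = -27 to 99 mm.
- mouth (a point): middle of the lower edge of the chute's floor, 150 mm above the work surface, where the pieces come off; axes as the chute's (+y is the way they slide, +x is the way the shutter opens)
- shutter (a joint): slide of the blue shutter that closes the chute's mouth: 0 = shut, 0.048 m = its stop, fully open. It slides along the chute's +x (roughly away from the robot); a weak spring (0.7 N shut, 2.4 N at the stop) shuts it when let go. Pieces begin to escape from about 0.025.
- paddle (a point): middle of the near face (looks to the chute's -x) of the blue paddle hanging from the shutter below the mouth: 52 mm wide along y, 88 to 150 mm above the work surface. Shut, it is at the chute's x = 0, y = 28 mm. A cup held with its rim 115 to 138 mm up fits under the mouth and pushes this face with its far side, so ending right under the mouth, its axis 45 mm short of the face.
- scale: grey kitchen scale, 150 x 126 mm, fixed, with a round steel pan 120 mm across whose top is 30 mm above the work surface; origin under the pan's centre; a small display along its -x edge
- pan (a point): centre of the top face of the scale's pan, 30 mm above the work surface
- tuber0: one of the five seed potatoes (lumpy brown minitubers, about 28 x 34 mm, 14 g) lying in a row in the chute behind the shutter; origin at its middle
- tuber1: one of the five seed potatoes (lumpy brown minitubers, about 28 x 34 mm, 14 g) lying in a row in the chute behind the shutter; origin at its middle
- tuber2: one of the five seed potatoes (lumpy brown minitubers, about 28 x 34 mm, 14 g) lying in a row in the chute behind the shutter; origin at its middle
- tuber3: one of the five seed potatoes (lumpy brown minitubers, about 28 x 34 mm, 14 g) lying in a row in the chute behind the shutter; origin at its middle
- tuber4: one of the five seed potatoes (lumpy brown minitubers, about 28 x 34 mm, 14 g) lying in a row in the chute behind the shutter; origin at its middle
- tub: orange flip-top storage tub, 120 x 180 x 119 mm, lid shut, standing beyond the cup and scale; origin under its centre. Bystander.
- funnel: red plastic funnel standing mouth down, 104 mm across, 120 mm tall; origin under its centre. Bystander.
- padlock: brass and steel padlock lying flat, 74 x 50 x 20 mm; origin under the middle of its case. Bystander.
- dibber: wooden seed dibber lying flat, 274 mm long along its +x, 28 mm thick, with a 110 mm T handle at its origin. Bystander.
There are look-alikes about, which are no part of the job. Several things look just like the cup: the one meant starts farthest from the robot's base. Leave any turquoise look-alike of the tuber1 alone.

How it is judged:
By the outcome, as a careful person would: the job done as asked, in the order asked, and still so for the second after the job is handed in, with the robot touching nothing.
It also fails if it takes over 51 s, if anything falls off the work surface, if the arm or the gripper's body presses on something with over 40 N, if the wrist force passes 120 N, or if a joint passes its speed limit or range.

## Robot

A 6-joint arm with a two-finger parallel gripper is mounted at the origin on the work surface. World frame = base frame: x ahead of the robot, y to its left, z up, the work surface at z = 0. Lengths are in mm, angles in rad, forces in N, time in s.
With the tool pointing down it reaches from about 150 to 775 mm from the base axis. Payload 6.1 kg.
Tool frame: the origin (TCP) lies at the very end of the fingers, on their centre line; the grasp point (between the pads) lies 19 mm behind it; z points along the fingers, y is the line along which they close (so a half turn about z gives the same grasp; the last joint's range is limited). The gripper opens to 85 mm and grips with 20 to 120 N. Pads are 22 mm wide; open, the fingers measure 114 mm over their backs; the gripper's body (76 mm by 85 mm) begins 54 mm behind the grasp point. The pads swing forward as they close: fully open they stand 13 mm farther back than shut.
Start: joints at [-1.153, 0.126, -0.04, 1.405, 0, 1.571], TCP at [213.011, -479.828, 231.295] pointing down, gripper open.
Joint ranges: [-2.72, 2.72], [-0.95, 1.95], [-1.27, 1.35], [-1.78, 2.02], [-1.46, 1.47], [-3.14, 3.14]. Speed limits (rad/s): [2.39, 2.39, 3.01, 3.14, 3.14, 3.14].

## Interface

Orientations are given as a unit quaternion [w, x, y, z].
In Python, from cell import manip gives the robot as it stands.
- The arm moves only by the tool arm_command, never from a script. Its argument "deltas" is a list of rows, each an object with "translation": the shift along the tool's x, y, z in mm, a list of three; "twist": the turn about the tool's z in degrees. In form: [{"translation": [tx, ty, tz], "twist": twist}, ...]. A call has exactly 10 rows; each row shifts and turns the commanded pose from where the row before left it, along the tool's axes as they then stand; what a row does not reach is not made up. A row lasts 1/10 s, in which the tool goes at most 50 mm and 8.59 degrees, less where a joint would pass 70% of its speed; a pose out of reach is approached as far as the arm can. A call is refused whole if a number of a shift passes 50 or a number of a turn 8.59, either way. A call with a gripper value outside its range is refused whole. "claw" is the opening, from -1 (shut) to 1 (fully open), set as the call begins (left out, the last holds). The fingers move at their own pace and stop on an object; "newtons" is the grip in N (left out, the last holds). Time passes only in rows, so rows that do not move let the fingers close, or fill a call up. It gives the time, the measured TCP pose, the force, the opening and the grip force at its end, in the units of the state.
- manip.read_state(): the state, without advancing time (a new reading comes with each control period).
- manip.grab_frame(name): name is "scene" or "top" or "wrist"; returns the picture (480x640x3 uint8, red, green, blue); there is no depth.
- manip.get_calibration(name): a dict with "fx", "fy", "cx", "cy" (pixels), "cam_to_world" (4x4, takes a point from camera to world coordinates); the wrist camera has in their place "hand_eye" (4x4, takes a point from camera to tool coordinates, whose origin is the TCP and whose axes are the flange's). Camera axes: x right, y down, z forward; pixel columns grow to the right and rows downward; lengths in mm; the calibration is good to about 2 mm. The wrist camera is an equidistant fisheye: a pixel r from the principal point sees the ray r / f radians off the axis. A picture is of the moment at which its call begins: read the wrist's pose just before it. get_calibration takes no time and is no camera call.
- manip.finish_job(): hands the job in; it is judged then, once.
The state is a dict: "t": time; "joint_positions": joint angles; "qd": joint speeds; "joint_efforts": joint torques, N m; "tcp_pos": TCP position; "ee_rot": TCP orientation; "ft_force": force on the tool from outside, world axes, zero at the start; "ft_torque": the same for the moment, N m; "finger_gap": finger opening in mm; "grip_force": force on a finger pad.
Only numpy, scipy, OpenCV 4.12 (cv2) and the standard library are available. Lean on these libraries where they do the work, as an engineer would, in place of code of your own. Each camera call takes 0.05 s, during which the arm holds its last target. There are 200 camera calls.

## Working session

There is one attempt and no reset: what is moved stays moved. The work goes in short steps, Python scripts to look and compute and a tool call to move; the robot and the scene stay as the last step left them, time stands still between calls to the robot, and variables do not carry over. Pictures are saved under pics/ and viewed, at most 12 in all, crops included, and the job is handed in when it is done.

Besides the shell and the picture viewer there is one more tool, called after "Request:" in YAML: its name, and indented under it one key for each argument. arm_command: Moves the arm, as the interface text tells. Its arguments: {"type":"object","properties":{"deltas":{"type":"array","items":{"type":"object","properties":{"translation":{"type":"array","items":{"type":"number"}},"twist":{"type":"number"}}}},"claw":{"type":"number"},"newtons":{"type":"number"}},"required":["deltas"]}

```bash
mkdir -p pics; ls; python3 - <<'E'
from cell import manip
import cv2,json
s=manip.read_state();print(s)
for n in("scene","top"):
    im=manip.grab_frame(n);cv2.imwrite(f"pics/{n}0.png",im[:,:,::-1]);c=manip.get_calibration(n);print({k:(v if not hasattr(v,'tolist') else v.tolist()) for k,v in c.items()})
print(manip.get_calibration("wrist"))
E
```

```text
pics
{'t': 0.0, 'joint_positions': array([-1.15302004e+00,  1.26384340e-01, -4.06359686e-02,  1.40540858e+00,
        1.49005433e-05,  1.57081730e+00]), 'qd': array([ 1.41887305e-03, -1.03788677e-03, -1.56697933e-04,  1.00519612e-03,
       -1.25557547e-03,  6.36201306e-05]), 'joint_efforts': array([ 1.48712719e-03, -4.35914826e+01,  3.52923846e+01,  1.72161078e-02,
       -8.95595065e-06, -1.50933209e-05]), 'tcp_pos': array([ 212.8397641 , -479.45733364,  230.51340406]), 'ee_rot': array([-8.00079793e-04,  9.78263938e-01,  2.07362004e-01, -1.61994124e-04]), 'ft_force': array([ 0.06192493,  0.1873336 , -0.77798419]), 'ft_torque': array([-0.04234611, -0.02462354,  0.03411077]), 'grip_force': 0.0, 'finger_gap': 85.4784369920702}
{'fx': 445.5253613114658, 'fy': 445.5253613114658, 'cx': 316.3248201086957, 'cy': 243.07398691947074, 'cam_to_world': [[0.3868837175454429, 0.7159021376598269, -0.5812100467062731, 1158.2213384618278], [0.9219995008704618, -0.289775566902877, 0.25680156000448257, -331.37840275258344], [0.01542431498762942, -0.6352277151700849, -0.7721708621716803, 1046.810243566
[... 190 characters left out ...]
7, 0.08731859839941783, 412.3964741956583], [-0.9997827316957997, -0.019550467116764985, -0.007229705277617834, -22.033689832552025], [0.008907921536709957, -0.08716338221257734, -0.9961542017856271, 1167.374495326394], [0.0, 0.0, 0.0, 1.0]]}
{'fx': 371.64829954431775, 'fy': 371.64829954431775, 'cx': 318.7531055153204, 'cy': 242.04581685577827, 'hand_eye': array([[ 2.64617849e-04, -9.51859718e-01, -3.06533858e-01,
         7.90180279e+01],
       [ 9.99999963e-01,  2.72429611e-04,  1.73000991e-05,
         8.37610656e-01],
       [ 6.70416323e-05, -3.06533851e-01,  9.51859755e-01,
        -1.42272107e+02],
       [ 0.00000000e+00,  0.00000000e+00,  0.00000000e+00,
         1.00000000e+00]])}
```

View pics/top0.png

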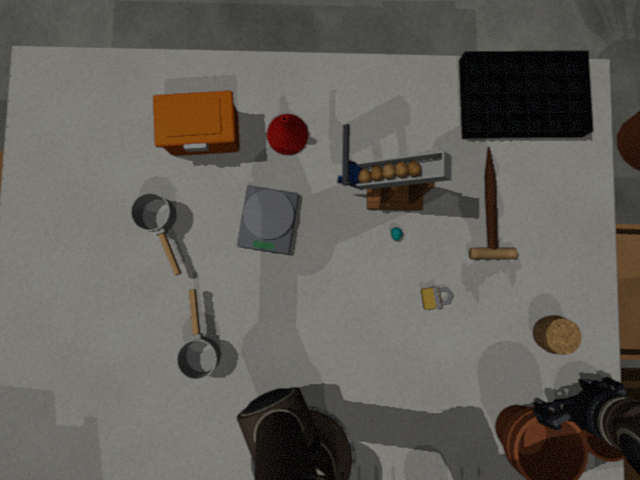

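View pics/scene0.png

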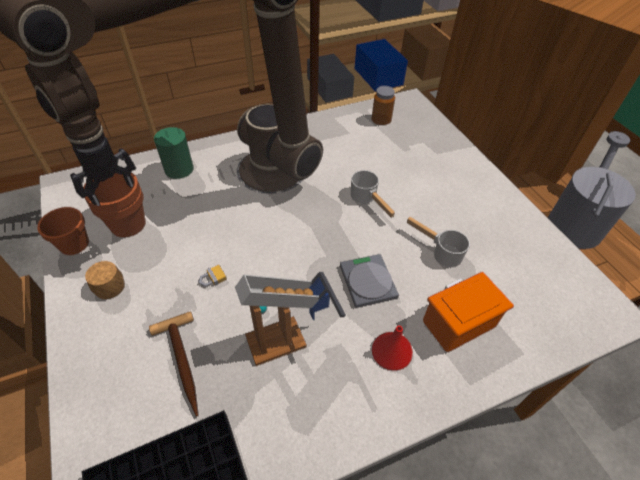

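Top view: the far cup's rim is at about (153,212), with its handle running to (178,273). The pan is at (268,214) and the mouth at about (357,178), with the blue paddle at (348,175). I'll enlarge these to measure.

```bash
python3 - <<'E'
import cv2,numpy as np
a=cv2.imread("pics/top0.png")
def crop(im,x,y,w,h,s):
    c=cv2.resize(im[y:y+h,x:x+w],None,fx=s,fy=s,interpolation=cv2.INTER_CUBIC)
    c=np.clip(c*1.5,0,255).astype(np.uint8)
    for i in range(0,w,10): cv2.line(c,(i*s,0),(i*s,6 if i%50 else 14),(0,255,255),1)
    for i in range(0,h,10): cv2.line(c,(0,i*s),(6 if i%50 else 14,i*s),(0,255,255),1)
    return c
c1=crop(a,120,180,190,100,4); c2=crop(a,330,115,130,100,4)
b=cv2.imread("pics/scene0.png"); 
cv2.imwrite("pics/c1.png",c1)
c3=crop(b,235,260,110,105,5); cv2.imwrite("pics/c2.png",np.hstack([cv2.resize(c2,(400,308)),np.zeros((308,0,3),np.uint8),cv2.resize(c3,(323,308))]))
cv2.imwrite("pics/c2.png",c2)
cv2.imwrite("pics/c3.png",c3)
E
```

```text
(no output)
```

View pics/c1.png

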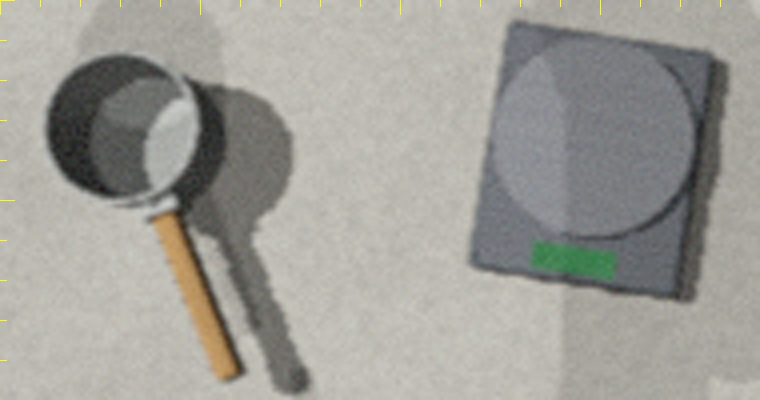

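View pics/c2.png

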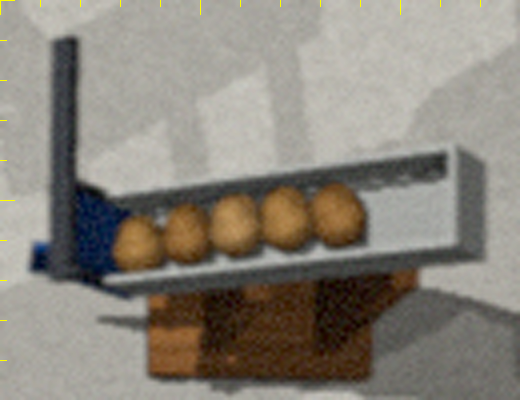

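View pics/c3.png

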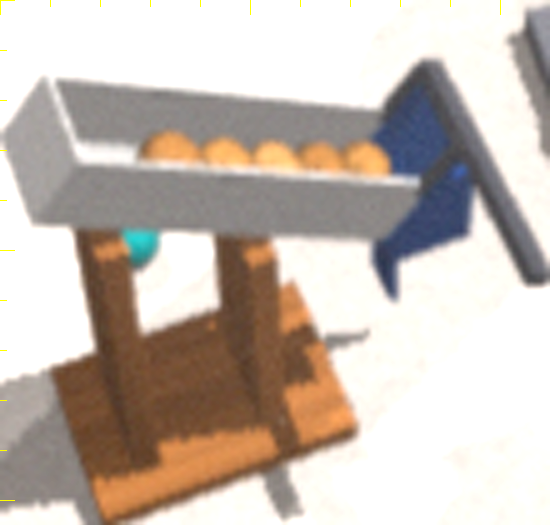

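```bash
cat > h.py <<'E'
import numpy as np
from cell import manip
def C(n): 
    c=manip.get_calibration(n); return c,np.array(c["cam_to_world"])
def at_z(n,u,v,z):
    c,T=C(n); d=T[:3,:3]@np.array([(u-c["cx"])/c["fx"],(v-c["cy"])/c["fy"],1]); o=T[:3,3]
    return o+d*(z-o[2])/d[2]
def proj(n,p):
    c,T=C(n); q=T[:3,:3].T@(np.array(p,float)-T[:3,3]); return np.array([c["fx"]*q[0]/q[2]+c["cx"],c["fy"]*q[1]/q[2]+c["cy"]])
E
python3 - <<'E'
from h import *
np.set_printoptions(precision=1,suppress=True)
A=lambda u,v,z:at_z("top",u,v,z)[:2]
T=lambda u,v:(120+u/4,180+v/4)
print("rim",A(*T(123,129),70),[A(*T(*p),70) for p in((46,129),(200,129),(123,53),(123,205))])
print("handle",A(*T(163,212),56),A(*T(229,378),56))
print("pan",A(*T(593,137),30),A(*T(491,137),30)-A(*T(696,137),30))
print("scale corners",[A(*T(*p),20) for p in((512,22),(712,52),(680,298),(472,265))])
K=lambda u,v:(330+u/4,115+v/4)
print("rail",A(*K(65,38),205),A(*K(61,279),205))
print("chute upper edge",A(*K(447,150),310),"low",A(*K(458,248),310))
print("tubers",[A(*K(*p),z) for p,z in zip(((138,243),(187,232),(235,223),(286,217),(338,213)),(172,192,212,232,252))])
E
```

```text
rim [560.9 356.6] [array([560. , 400.3]), array([561.8, 312.9]), array([604.7, 358.8]), array([517.4, 354.5])]
handle [515.2 336.2] [420.8 294.1]
pan [567.1  93.1] [ -2.4 121.1]
scale corners [array([637. , 144.5]), array([621.3,  24.3]), array([473.3,  39.9]), array([490.5, 163.6])]
rail [730.9 -78.3] [606.4 -78. ]
chute upper edge [ 648.  -245.8] low [ 603.1 -250.6]
tubers [array([ 632.9, -119.9]), array([ 634.7, -143. ]), array([ 635.3, -164.6]), array([ 634.1, -186.7]), array([ 631.9, -208.2])]
```

The scene crop confirms the chute geometry: rail ends at scene px (343,315) and (321,273), end-wall corners at (250,292) and (245.4,276). I'll triangulate these with the top view.

```bash
python3 - <<'E'
from h import *
from scipy.optimize import least_squares as L
np.set_printoptions(precision=1,suppress=True)
K=lambda u,v:np.array((330+u/4,115+v/4)); S=lambda u,v:np.array((235+u/5,260+v/5))
def tri(a,b):
    r=L(lambda p:np.r_[proj("top",p)-a,proj("scene",p)-b],[630,-120,200]);return r.x,r.cost
for n,a,b in(("rail far",K(65,40),S(535,275)),("rail near",K(61,278),S(430,65)),("end x+",K(449,150),S(78,160)),("end x-",K(458,248),S(52,80)),
 ("base x- +y",K(149,376),S(0,0)),("t4",K(338,213),S(170,150)),("t0",K(138,243),S(365,163))): print(n,*tri(a,b))
# pred features for mouth pose
for mx,my in((632,-123),(632,-115)):
    for yaw in(0,-3,3):
        y=np.radians(yaw);R=np.array([[np.cos(y),-np.sin(y)],[np.sin(y),np.cos(y)]])
        f=lambda x,yy,z:np.r_[np.array([mx,my])+R@[x,yy],z]
        print(mx,my,yaw,[( (proj("top",f(*p))-[330,115])*4,(proj("scene",f(*p))-[235,260])*5) for p in((99,45,200),(-27,45,200),(21,0,150),(-21,-156,259),(0,28,88))])
E
```

```text
rail far [730.4 -78.  203.9] 0.04511192689589617
rail near [608.3 -76.8 201.1] 0.6573223320250227
end x+ [ 654.4 -252.   287.4] 0.12451650730576538
end x- [ 609.7 -253.5  286. ] 4.6046491820530155
base x- +y [ 536.7 -177.   205.6] 1009.1944971348265
t4 [ 634.5 -209.4  242.3] 0.1868988813063009
t0 [ 632.3 -118.5  176.4] 0.28668520428222244
632 -123 0 [(array([63.8, 40.9]), array([533.9, 280.7])), (array([ 60.3, 283.6]), array([420.6,  61.9])), (array([140.1, 215. ]), array([369.8, 231.6])), (array([489. , 255.6]), array([ -9.5, 137. ])), (array([ 79. , 275.8]), array([405.7, 245.1]))]
632 -123 -3 [(array([74.1, 36.9]), array([525.1, 288.9])), (array([ 57.7, 278.9]), array([425.3,  64.9])), (array([142.1, 215.1]), array([367.6, 232.4])), (array([486.3, 272.4]), array([-11.9, 121.2])), (array([ 79.1, 273.2]), array([406.8, 247.5]))]
632 -123 3 [(array([53.8, 45.5]), array([542.2, 272.2])), (array([ 63.2, 288.2]), array([415.7,  59.1])), (array([138., 215.]), array([372. , 230.8])), (array([490.8, 238.8]), array([ -6.1, 152.8])), (array([ 79.1, 278.4]), array([404.5, 242.8]))]
632 -115 0 [(array([48.2, 40.6]), array([550.6, 274.6])), (array([ 44.5, 283.3]), array([436.3,  56.7])), (array([125.1, 214.7]), array([385.7, 226.1])), (array([472.3, 255.3]), array([  8.8, 131. ])), (array([ 64.9, 275.5]), array([420.6, 239.8]))]
632 -115 -3 [(array([58.5, 36.6]), array([541.8, 282.8])), (array([ 41.9, 278.6]), array([441. ,  59.6])), (array([127.2, 214.8]), array([383.5, 226.8])), (array([469.6, 272.1]), array([  6.4, 115.3])), (array([ 65., 273.]), array([421.6, 242.2]))]
632 -115 3 [(array([38.2, 45.1]), array([558.8, 266.1])), (array([ 47.4, 287.9]), array([431.5,  53.9])), (array([123.1, 214.7]), array([387.8, 225.2])), (array([474.1, 238.4]), array([ 12.3, 146.7])), (array([ 64.9, 278.1]), array([419.3, 237.5]))]
```

Checks hold: rim 87 mm, handle tip 153 mm from the axis, rail 122–124 mm long at z≈202, pan 121 mm.

- Cup axis (561,357), yaw 24°, so the grip point is (456,310).
- Mouth ≈ (632,-121), yaw about 0.
- The tool yaw is already 24°.

Moving over the handle.

Request:
arm_command:
  deltas:
    - {"translation": [14,-16,0]}
    - {"translation": [28,-32,0]}
    - {"translation": [28,-32,0]}
    - {"translation": [28,-32,0]}
    - {"translation": [28,-32,0]}
    - {"translation": [28,-32,0]}
    - {"translation": [28,-32,0]}
    - {"translation": [28,-32,0]}
    - {"translation": [28,-32,0]}
    - {"translation": [28,-32,0]}
  claw: 1
  newtons: 100

```text
invalid input at $.deltas[0]: expected keys translation, twist
```

Request:
arm_command:
  deltas:
    - {"translation": [28,-32,0]}
    - {"translation": [28,-32,0]}
    - {"translation": [28,-32,0]}
    - {"translation": [28,-32,0]}
    - {"translation": [28,-32,0]}
    - {"translation": [28,-32,10]}
    - {"translation": [28,-32,10]}
    - {"translation": [28,-32,20]}
    - {"translation": [28,-32,20]}
    - {"translation": [14,-16,20]}

```text
invalid input at $.deltas[0]: expected keys translation, twist
```

```bash
cat >> h.py <<'E'
from scipy.spatial.transform import Rotation as Ro
def wproj(p,s):
    c=manip.get_calibration("wrist"); q=s["ee_rot"]; R=Ro.from_quat([q[1],q[2],q[3],q[0]])
    t=R.inv().apply(np.array(p,float)-s["tcp_pos"]); H=c["hand_eye"]; k=H[:3,:3].T@(t-H[:3,3])
    th=np.arctan2(np.hypot(k[0],k[1]),k[2]); return c["fx"]*th*k[:2]/np.hypot(k[0],k[1])+[c["cx"],c["cy"]]
def wray(u,v,s,z):
    c=manip.get_calibration("wrist"); q=s["ee_rot"]; R=Ro.from_quat([q[1],q[2],q[3],q[0]]); H=c["hand_eye"]
    a=np.array([u-c["cx"],v-c["cy"]])/c["fx"]; th=np.hypot(*a); k=np.r_[a/th*np.sin(th),np.cos(th)]
    o=s["tcp_pos"]+R.apply(H[:3,3]); d=R.apply(H[:3,:3]@k); return o+d*(z-o[2])/d[2]
def yaw(s): q=s["ee_rot"]; return np.degrees(2*np.arctan2(q[2],q[1]))
def tool(s,d):
    a=np.radians(yaw(s)); x=np.array([np.cos(a),np.sin(a)]); y=np.array([np.sin(a),-np.cos(a)]); return np.array([x@d,y@d])
E
python3 - <<'E'
from h import *
import cv2
s=manip.read_state();print(s["t"],s["tcp_pos"],yaw(s),s["joint_positions"],s["ee_rot"])
print("to grip",tool(s,np.array([456,310])-s["tcp_pos"][:2]))
im=np.ascontiguousarray(manip.grab_frame("wrist")[:,:,::-1]);cv2.imwrite("pics/w1.png",im)
for p in((561,356.6,70),(515,336,56),(420.8,294,56),(456,310,56)): print(p,wproj(p,s))
E
```

```text
0.1 [ 212.87081498 -479.50824497  230.60568726] 23.938912430008003 [-1.15300310e+00  1.26336368e-01 -4.04893287e-02  1.40541122e+00
  1.09557648e-05  1.57077671e+00] [-7.05774304e-04  9.78258044e-01  2.07390167e-01 -1.44009693e-04]
to grip [ 542.56763764 -622.94095072]
(561, 356.6, 70) [ -55.21553822 -144.2263961 ]
(515, 336, 56) [ -58.60407874 -121.3811427 ]
(420.8, 294, 56) [-74.47521661 -74.78875611]
(456, 310, 56) [-68.86214875 -92.98460215]
```

View pics/w1.png

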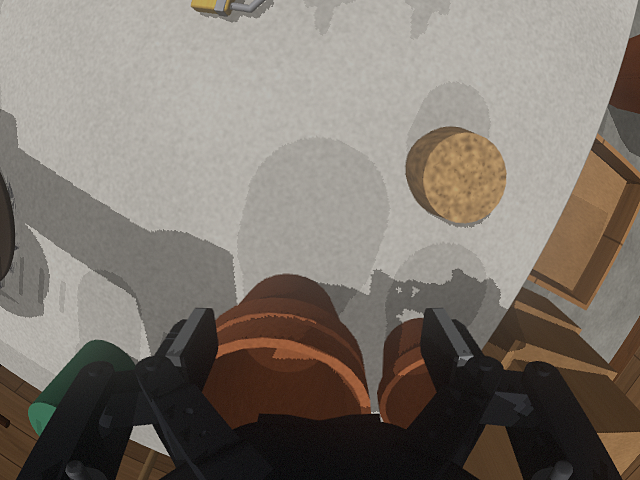

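The moves were refused because the twist key was missing, so this picture only shows the start area (pots under the gripper, nothing of the cup). Resending.

Request:
arm_command:
  deltas:
    - {"translation": [14,-16,0],"twist": 0}
    - {"translation": [28,-32,0],"twist": 0}
    - {"translation": [28,-32,0],"twist": 0}
    - {"translation": [28,-32,0],"twist": 0}
    - {"translation": [28,-32,0],"twist": 0}
    - {"translation": [28,-32,0],"twist": 0}
    - {"translation": [28,-32,0],"twist": 0}
    - {"translation": [28,-32,0],"twist": 0}
    - {"translation": [28,-32,0],"twist": 0}
    - {"translation": [28,-32,0],"twist": 0}
  claw: 1
  newtons: 100

```text
t: 1.15
tcp_pos: [332.7, -92.4, 231.3]
ee_rot: [0.0, 0.978, 0.207, 0.0]
ft_force: [1.3, 0.9, -0.0]
finger_gap: 85.1
grip_force: 0.0
```

Request:
arm_command:
  deltas:
    - {"translation": [28,-32,0],"twist": 0}
    - {"translation": [28,-32,0],"twist": 0}
    - {"translation": [28,-32,0],"twist": 0}
    - {"translation": [28,-32,0],"twist": 0}
    - {"translation": [28,-32,0],"twist": 0}
    - {"translation": [28,-32,10],"twist": 0}
    - {"translation": [28,-32,10],"twist": 0}
    - {"translation": [28,-32,20],"twist": 0}
    - {"translation": [28,-32,20],"twist": 0}
    - {"translation": [14,-16,20],"twist": 0}

```text
t: 2.15
tcp_pos: [470.0, 256.5, 150.8]
ee_rot: [-0.017, 0.971, 0.238, -0.004]
ft_force: [0.3, -0.1, -0.2]
finger_gap: 85.6
grip_force: 0.0
```

```bash
python3 - <<'E'
from h import *
import cv2
s=manip.read_state();print(s["t"],s["tcp_pos"],yaw(s),s["joint_positions"],s["ee_rot"])
print("to grip",tool(s,np.array([456,310])-s["tcp_pos"][:2]))
im=np.ascontiguousarray(manip.grab_frame("wrist")[:,:,::-1]);cv2.imwrite("pics/w2.png",im)
for p in((561,356.6,70),(515,336,56),(420.8,294,56),(456,310,56)): print(p,wproj(p,s))
E
```

```text
2.15 [470.04796733 256.50385795 150.8426903 ] 27.59925468299847 [ 0.48069869  0.15724333 -0.17961655  1.23425235  0.03413587  3.14058809] [-0.01654103  0.97099437  0.2384924  -0.00420777]
to grip [ 12.33449021 -53.91700058]
(561, 356.6, 70) [244.12603724  50.43087385]
(515, 336, 56) [245.08804041 131.2202614 ]
(420.8, 294, 56) [243.29470304 279.82041721]
(456, 310, 56) [242.60877157 227.47882073]
```

View pics/w2.png

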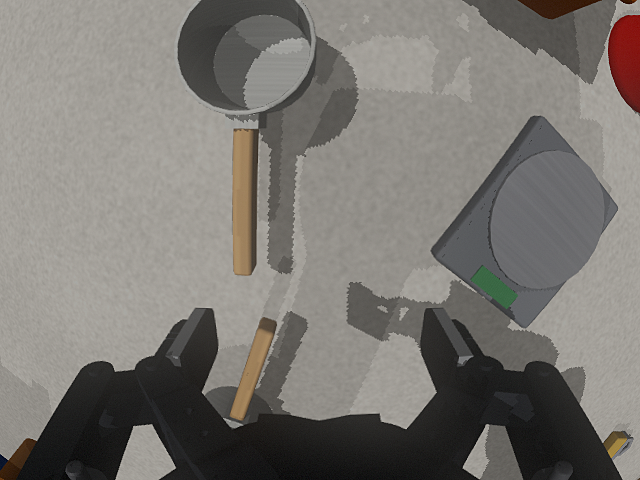

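Wrist picture: far cup rim centre ~(247,50) and handle tip (243,273), within a few pixels of prediction, so the cup pose is confirmed. Joint 6 is at its limit, so I'll take the half-turned grasp instead.

Request:
arm_command:
  deltas:
    - {"translation": [0,0,0],"twist": -8.5}
    - {"translation": [0,0,0],"twist": -8.5}
    - {"translation": [0,0,0],"twist": -8.5}
    - {"translation": [0,0,0],"twist": -8.5}
    - {"translation": [0,0,0],"twist": -8.5}
    - {"translation": [0,0,0],"twist": -8.5}
    - {"translation": [0,0,0],"twist": -8.5}
    - {"translation": [0,0,0],"twist": -8.5}
    - {"translation": [0,0,0],"twist": -8.5}
    - {"translation": [0,0,0],"twist": -8.5}

```text
t: 3.2
tcp_pos: [468.7, 254.0, 152.4]
ee_rot: [-0.015, 0.553, 0.833, 0.008]
ft_force: [-0.1, 0.1, -1.5]
finger_gap: 85.3
grip_force: 0.0
```

Request:
arm_command:
  deltas:
    - {"translation": [0,0,0],"twist": -8.5}
    - {"translation": [0,0,0],"twist": -8.5}
    - {"translation": [0,0,0],"twist": -8.5}
    - {"translation": [0,0,0],"twist": -8.5}
    - {"translation": [0,0,0],"twist": -8.5}
    - {"translation": [0,0,0],"twist": -8.5}
    - {"translation": [0,0,0],"twist": -8.5}
    - {"translation": [0,0,0],"twist": -8.5}
    - {"translation": [0,0,0],"twist": -8.5}
    - {"translation": [0,0,0],"twist": -6.5}

```text
t: 4.2
tcp_pos: [468.7, 254.1, 152.4]
ee_rot: [-0.006, -0.137, 0.99, 0.016]
ft_force: [-0.9, -0.4, -0.2]
finger_gap: 85.4
grip_force: 0.0
```

```bash
python3 - <<'E'
from h import *
s=manip.read_state();print(s["t"],s["tcp_pos"],yaw(s),s["joint_positions"],s["ee_rot"])
q=s["ee_rot"];print("tool z",Ro.from_quat([q[1],q[2],q[3],q[0]]).as_matrix()[:,2])
print("to grip",tool(s,np.array([458,311])-s["tcp_pos"][:2]))
E
```

```text
4.2 [468.66483489 254.05199396 152.40117492] 195.76441173052345 [ 0.47818886  0.15275471 -0.18145957  1.23740008  0.03346995  0.20303428] [-0.00597575 -0.13711771  0.99041331  0.0156362 ]
tool z [-0.01612493  0.02933384 -0.9994396 ]
to grip [-5.20808063 57.70346602]
```

```bash
cat >> h.py <<'E'
def plan(s,target,tw=0):
    q=s["ee_rot"]; R=Ro.from_quat([q[1],q[2],q[3],q[0]])*Ro.from_euler("z",tw,degrees=True)
    return R.inv().apply(np.array(target,float)-s["tcp_pos"])
E
python3 - <<'E'
from h import *
s=manip.read_state()
a=plan(s,(458,311,152),-8.3);b=plan(s,(458,311,26),-8.3);print(a,b-a)
E
```

```text
[-13.48703672  56.30312537   2.2434237 ] [ -0.34803756  -4.20330009 125.92938949]
```

Request:
arm_command:
  deltas:
    - {"translation": [0,0,0],"twist": -8.3}
    - {"translation": [-3.4,14,0.5],"twist": 0}
    - {"translation": [-3.4,14,0.5],"twist": 0}
    - {"translation": [-3.4,14,0.5],"twist": 0}
    - {"translation": [-3.4,14,0.7],"twist": 0}
    - {"translation": [0,0,0],"twist": 0}
    - {"translation": [0,-0.6,18],"twist": 0}
    - {"translation": [0,-0.6,18],"twist": 0}
    - {"translation": [0,-0.6,18],"twist": 0}
    - {"translation": [0,-0.6,18],"twist": 0}

```text
t: 5.2
tcp_pos: [458.6, 311.2, 79.2]
ee_rot: [-0.005, -0.206, 0.978, 0.016]
ft_force: [0.3, -0.7, -0.1]
finger_gap: 85.1
grip_force: 0.0
```

```bash
python3 - <<'E'
from h import *
s=manip.read_state();print(s["t"],s["tcp_pos"],yaw(s),s["joint_positions"],plan(s,(458,311,26)))
E
```

```text
5.2 [458.55656583 311.20535456  79.16422311] 203.75204858569364 [ 0.5785491   0.2204964  -0.26314485  1.08428058  0.03322315  0.1640454 ] [ 0.45450277 -1.73103208 53.13740218]
```

Request:
arm_command:
  deltas:
    - {"translation": [0,-0.6,18],"twist": 0}
    - {"translation": [0,-0.6,18],"twist": 0}
    - {"translation": [0,-0.3,12],"twist": 0}
    - {"translation": [0,-0.2,5],"twist": 0}
    - {"translation": [0,0,0],"twist": 0}
    - {"translation": [0,0,0],"twist": 0}
    - {"translation": [0,0,0],"twist": 0}
    - {"translation": [0,0,0],"twist": 0}
    - {"translation": [0,0,0],"twist": 0}
    - {"translation": [0,0,0],"twist": 0}

```text
t: 6.2
tcp_pos: [458.7, 311.3, 27.1]
ee_rot: [-0.004, -0.206, 0.978, 0.016]
ft_force: [-0.5, -0.2, 0.7]
finger_gap: 85.7
grip_force: 0.0
```

Request:
arm_command:
  deltas:
    - {"translation": [0,0,0],"twist": 0}
    - {"translation": [0,0,0],"twist": 0}
    - {"translation": [0,0,0],"twist": 0}
    - {"translation": [0,0,0],"twist": 0}
    - {"translation": [0,0,0],"twist": 0}
    - {"translation": [0,0,0],"twist": 0}
    - {"translation": [0,0,0],"twist": 0}
    - {"translation": [0,0,0],"twist": 0}
    - {"translation": [0,0,0],"twist": 0}
    - {"translation": [0,0,0],"twist": 0}
  claw: -1
  newtons: 80

```text
t: 7.2
tcp_pos: [458.7, 311.1, 27.0]
ee_rot: [-0.005, -0.206, 0.978, 0.016]
ft_force: [-0.2, -1.1, 2.5]
finger_gap: 12.9
grip_force: 78.7
```

```bash
python3 - <<'E'
from h import *
s=manip.read_state();print(s["t"],s["tcp_pos"],yaw(s),s["grip_force"],s["finger_gap"],s["ft_force"],s["ft_torque"])
print(plan(s,(458,311,150)))
E
```

```text
7.2 [458.65311532 311.14367868  26.97761078] 203.7654497893778 78.68619203567505 12.935943610897144 [-0.23291863 -1.05269734  2.45409344] [-0.32348164 -0.15001594 -0.09985975]
[   0.93014074    4.23129934 -122.94790115]
```

Request:
arm_command:
  deltas:
    - {"translation": [0,0,-5],"twist": 0}
    - {"translation": [0,0.3,-10],"twist": 0}
    - {"translation": [0,0.5,-14],"twist": 2}
    - {"translation": [0,0.5,-14],"twist": 4}
    - {"translation": [0,0.3,-10],"twist": 5}
    - {"translation": [0,0.2,-6],"twist": 5}
    - {"translation": [0,0,0],"twist": 4}
    - {"translation": [0,0,0],"twist": 2.8}
    - {"translation": [0,0,0],"twist": 1}
    - {"translation": [0,0,0],"twist": 0}

```text
t: 8.2
tcp_pos: [458.8, 311.2, 86.1]
ee_rot: [-0.008, -0.0, 1.0, 0.015]
ft_force: [-0.2, 0.3, -1.1]
finger_gap: 12.5
grip_force: 78.1
```

```bash
python3 - <<'E'
from h import *
import cv2
s=manip.read_state();print(s["t"],s["tcp_pos"],yaw(s),s["grip_force"],s["finger_gap"],s["ft_force"],s["joint_positions"])
q=s["ee_rot"];print("tool z",Ro.from_quat([q[1],q[2],q[3],q[0]]).as_matrix()[:,2])
print(plan(s,(449,-93,86)))
cv2.imwrite("pics/top1.png",manip.grab_frame("top")[:,:,::-1])
E
```

```text
8.2 [458.76455261 311.21447801  86.12106128] 180.0104424374983 78.1344473361969 12.549357467295817 [-0.1910954   0.2900774  -1.06258888] [ 0.57808915  0.21679382 -0.25193987  1.09904102  0.03372716  0.57795785]
tool z [-0.01589666  0.02989156 -0.99942673]
[   9.93109617 -404.03797832  -11.80638741]
```

Request:
arm_command:
  deltas:
    - {"translation": [0,-10,-0.3],"twist": 0}
    - {"translation": [1,-25,-0.7],"twist": 0}
    - {"translation": [1,-38,-1.1],"twist": 0}
    - {"translation": [1,-38,-1.1],"twist": 0}
    - {"translation": [1,-38,-1.1],"twist": 0}
    - {"translation": [1,-38,-1.1],"twist": 0}
    - {"translation": [1,-38,-1.1],"twist": 0}
    - {"translation": [1,-38,-1.1],"twist": 0}
    - {"translation": [1,-38,-1.1],"twist": 0}
    - {"translation": [1,-35,-1.1],"twist": 0}

```text
t: 9.25
tcp_pos: [449.0, -27.1, 86.0]
ee_rot: [-0.008, 0.0, 1.0, 0.015]
ft_force: [1.6, -0.1, -1.8]
finger_gap: 12.9
grip_force: 78.1
```

Request:
arm_command:
  deltas:
    - {"translation": [1,-30,-0.9],"twist": 0}
    - {"translation": [0,-20,-0.6],"twist": 0}
    - {"translation": [0,-12,-0.4],"twist": 0}
    - {"translation": [0,-6,-0.2],"twist": 0}
    - {"translation": [0,0,0],"twist": 0}
    - {"translation": [0,0,0],"twist": 0}
    - {"translation": [0,0,0],"twist": 0}
    - {"translation": [0,0,0],"twist": 0}
    - {"translation": [0,0,0],"twist": 0}
    - {"translation": [0,0,0],"twist": 0}

```text
t: 10.25
tcp_pos: [448.8, -92.7, 85.9]
ee_rot: [-0.008, -0.0, 1.0, 0.015]
ft_force: [-0.3, 0.3, -0.3]
finger_gap: 13.0
grip_force: 78.0
```

```bash
python3 - <<'E'
from h import *
import cv2
s=manip.read_state();print(s["t"],s["tcp_pos"],yaw(s),s["grip_force"],s["finger_gap"],s["ft_force"],s["joint_positions"])
t=manip.grab_frame("top")[:,:,::-1];c=manip.grab_frame("scene")[:,:,::-1]
cv2.imwrite("pics/top2.png",t);cv2.imwrite("pics/sc2.png",c)
f=lambda im,x,y,w,h:np.clip(cv2.resize(im[y:y+h,x:x+w],(400,400),interpolation=cv2.INTER_CUBIC)*1.4,0,255).astype(np.uint8)
cv2.imwrite("pics/m2.png",np.hstack([f(t,310,120,120,120),f(c,230,230,120,120)]))
E
```

```text
10.25 [448.76530195 -92.7203201   85.93290888] 180.01003574557575 78.00700306892395 12.968995183097174 [-0.3465056   0.28728885 -0.2968691 ] [-0.22022446  0.06195188 -0.43340609  1.09737152  0.02555676 -0.22067991]
```

View pics/m2.png

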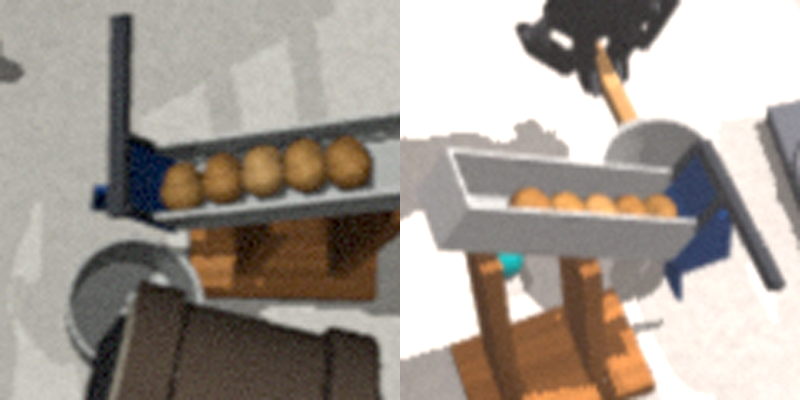

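The left half shows the cup just short of the mouth, rim left edge 68, right 205, top 240. The right half shows it behind the shutter, held level. Checking this against the predicted axis.

```bash
python3 - <<'E'
from h import *
k=120/400
A=lambda u,v:at_z("top",310+u*k,120+v*k,129)
print(A(136,300),A(68,300),A(205,300),A(136,240))
for c in((562,-93,129),(607,-93,129),(632,-93,150)):print((proj("top",c)-[310,120])/k)
s=manip.read_state();print(plan(s,s["tcp_pos"]+[73,0,0]))
E
```

```text
[566.51917762 -95.24930435 129.        ] [565.62866639 -51.07494563 129.        ] [ 567.42347475 -140.10752079  129.        ] [605.97282245 -94.72513025 129.        ]
[132.44600399 306.82686226]
[133.37593021 238.38996492]
[136.22288253 193.7987741 ]
[-7.29909181e+01  2.95890257e-02 -1.15108721e+00]
```

Request:
arm_command:
  deltas:
    - {"translation": [-5,0,0],"twist": 0}
    - {"translation": [-9,0,-0.2],"twist": 0}
    - {"translation": [-9,0,-0.2],"twist": 0}
    - {"translation": [-8,0,-0.1],"twist": 0}
    - {"translation": [-8,0,-0.1],"twist": 0}
    - {"translation": [-8,0,-0.1],"twist": 0}
    - {"translation": [-8,0,-0.1],"twist": 0}
    - {"translation": [-7,0,-0.1],"twist": 0}
    - {"translation": [-5,0,-0.1],"twist": 0}
    - {"translation": [-2,0,0],"twist": 0}

```text
t: 11.35
tcp_pos: [518.1, -93.1, 85.7]
ee_rot: [-0.008, 0.0, 1.0, 0.015]
ft_force: [-1.6, -0.1, -1.0]
finger_gap: 13.1
grip_force: 78.0
```

Request:
arm_command:
  deltas:
    - {"translation": [-1,0,0],"twist": 0}
    - {"translation": [-1,0,0],"twist": 0}
    - {"translation": [0,0,0],"twist": 0}
    - {"translation": [0,0,0],"twist": 0}
    - {"translation": [0,0,0],"twist": 0}
    - {"translation": [0,0,0],"twist": 0}
    - {"translation": [0,0,0],"twist": 0}
    - {"translation": [0,0,0],"twist": 0}
    - {"translation": [0,0,0],"twist": 0}
    - {"translation": [0,0,0],"twist": 0}

```text
t: 12.35
tcp_pos: [519.7, -93.1, 85.8]
ee_rot: [-0.008, 0.0, 1.0, 0.015]
ft_force: [-2.6, 0.8, -3.0]
finger_gap: 12.4
grip_force: 78.0
```

```bash
python3 - <<'E'
from h import *
import cv2
s=manip.read_state();print(s["t"],s["tcp_pos"],yaw(s),s["grip_force"],s["finger_gap"],s["ft_force"],s["ft_torque"])
t=manip.grab_frame("top")[:,:,::-1];c=manip.grab_frame("scene")[:,:,::-1]
cv2.imwrite("pics/top3.png",t);cv2.imwrite("pics/sc3.png",c)
f=lambda im,x,y,w,h:np.clip(cv2.resize(im[y:y+h,x:x+w],(400,400),interpolation=cv2.INTER_CUBIC)*1.4,0,255).astype(np.uint8)
cv2.imwrite("pics/m3.png",np.hstack([f(t,310,120,120,120),f(c,230,230,120,120)]))
E
```

```text
12.35 [519.72415734 -93.11930487  85.79169906] 179.97035082153997 78.00049066543579 12.423536838929044 [-2.60667505  0.80297326 -2.97551079] [2.25445974e-03 8.11752537e-01 7.67091899e-04]
```

View pics/m3.png

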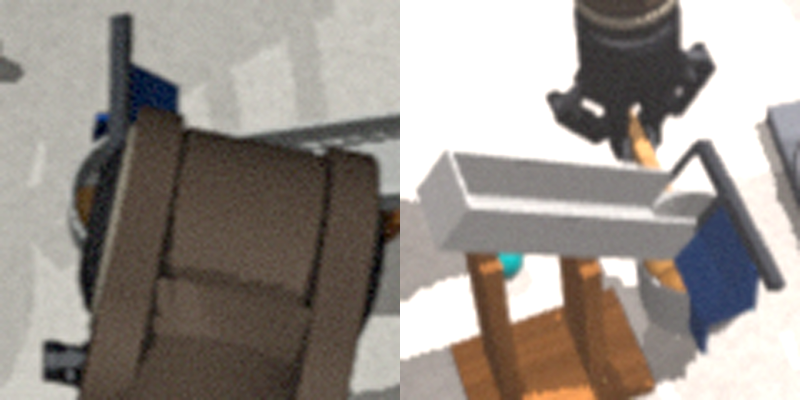

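The trough is empty and the potatoes are in the cup (right half, ~(665,270)), with the blue shutter nearly out. I'll creep to make sure of the stop.

Request:
arm_command:
  deltas:
    - {"translation": [-0.5,0,0],"twist": 0}
    - {"translation": [-0.5,0,0],"twist": 0}
    - {"translation": [-0.5,0,0],"twist": 0}
    - {"translation": [-0.5,0,0],"twist": 0}
    - {"translation": [0,0,0],"twist": 0}
    - {"translation": [0,0,0],"twist": 0}
    - {"translation": [0,0,0],"twist": 0}
    - {"translation": [0,0,0],"twist": 0}
    - {"translation": [0,0,0],"twist": 0}
    - {"translation": [0,0,0],"twist": 0}

```text
t: 13.45
tcp_pos: [520.9, -93.0, 85.5]
ee_rot: [-0.009, 0.0, 1.0, 0.015]
ft_force: [-6.1, 0.3, -2.3]
finger_gap: 12.9
grip_force: 78.0
```

Request:
arm_command:
  deltas:
    - {"translation": [-0.5,0,0],"twist": 0}
    - {"translation": [-0.5,0,0],"twist": 0}
    - {"translation": [-0.5,0,0],"twist": 0}
    - {"translation": [-0.5,0,0],"twist": 0}
    - {"translation": [0,0,0],"twist": 0}
    - {"translation": [0,0,0],"twist": 0}
    - {"translation": [0,0,0],"twist": 0}
    - {"translation": [0,0,0],"twist": 0}
    - {"translation": [0,0,0],"twist": 0}
    - {"translation": [0,0,0],"twist": 0}

```text
t: 14.45
tcp_pos: [521.2, -92.9, 85.0]
ee_rot: [-0.01, 0.0, 1.0, 0.015]
ft_force: [-11.0, -0.2, -0.8]
finger_gap: 12.6
grip_force: 78.1
```

Force rose to 11 N with no further motion, so the shutter is at its stop. Backing off.

Request:
arm_command:
  deltas:
    - {"translation": [3,0,0],"twist": 0}
    - {"translation": [6,0,0.1],"twist": 0}
    - {"translation": [9,0,0.1],"twist": 0}
    - {"translation": [10,0,0.1],"twist": 0}
    - {"translation": [10,0,0.2],"twist": 0}
    - {"translation": [10,0,0.2],"twist": 0}
    - {"translation": [10,0,0.2],"twist": 0}
    - {"translation": [8,0,0.1],"twist": 0}
    - {"translation": [5,0,0.1],"twist": 0}
    - {"translation": [2,0,0],"twist": 0}

```text
t: 15.45
tcp_pos: [450.4, -93.1, 86.0]
ee_rot: [-0.008, 0.0, 1.0, 0.015]
ft_force: [0.7, -0.2, -1.6]
finger_gap: 12.6
grip_force: 78.1
```

```bash
python3 - <<'E'
from h import *
import cv2
s=manip.read_state();print(s["t"],s["tcp_pos"],yaw(s),s["ft_force"],s["ft_torque"],plan(s,(454,95,87)))
w=manip.grab_frame("wrist")[:,:,::-1];cv2.imwrite("pics/w4.png",w)
t=manip.grab_frame("top")[:,:,::-1];c=manip.grab_frame("scene")[:,:,::-1]
cv2.imwrite("pics/top4.png",t);cv2.imwrite("pics/sc4.png",c)
f=lambda im,x,y,w,h:np.clip(cv2.resize(im[y:y+h,x:x+w],(400,400),interpolation=cv2.INTER_CUBIC)*1.4,0,255).astype(np.uint8)
cv2.imwrite("pics/m4.png",np.hstack([f(t,310,120,120,120),f(c,230,230,120,120)]))
E
```

```text
15.45 [450.35969797 -93.09171539  85.98814624] 179.9651654448282 [ 0.73022709 -0.15980487 -1.55408683] [-0.04477717  0.20588004 -0.03297376] [ -3.55261344 188.0424071    4.49456493]
```

View pics/m4.png

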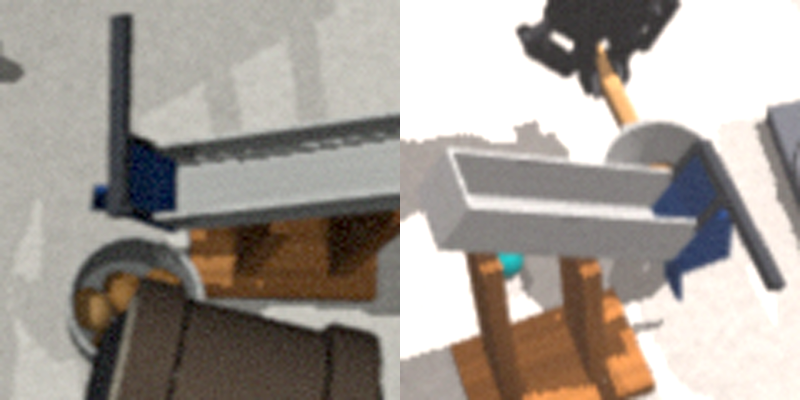

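The trough is empty, the shutter is shut again and the potatoes are in the cup (left half, ~(110,295)). Carrying it to the pan.

Request:
arm_command:
  deltas:
    - {"translation": [0,8,0.2],"twist": 0}
    - {"translation": [-0.4,18,0.5],"twist": 0}
    - {"translation": [-0.4,26,0.6],"twist": 0}
    - {"translation": [-0.4,28,0.7],"twist": 0}
    - {"translation": [-0.4,28,0.7],"twist": 0}
    - {"translation": [-0.4,26,0.6],"twist": 0}
    - {"translation": [-0.4,22,0.5],"twist": 0}
    - {"translation": [-0.4,16,0.4],"twist": 0}
    - {"translation": [-0.4,10,0.2],"twist": 0}
    - {"translation": [-0.4,6,0.1],"twist": 0}

```text
t: 16.6
tcp_pos: [454.4, 96.0, 86.7]
ee_rot: [-0.008, -0.0, 1.0, 0.015]
ft_force: [0.3, 0.7, -1.5]
finger_gap: 12.9
grip_force: 78.2
```

```bash
python3 - <<'E'
from h import *
import cv2
s=manip.read_state();print(s["t"],s["tcp_pos"],yaw(s),s["ft_force"],plan(s,(454,95,60)))
t=manip.grab_frame("top")[:,:,::-1];c=manip.grab_frame("scene")[:,:,::-1];s=manip.read_state();w=manip.grab_frame("wrist")[:,:,::-1]
for n,i in(("top5",t),("sc5",c),("w5",w)):cv2.imwrite(f"pics/{n}.png",i)
k=4
f=np.clip(cv2.resize(t[165:265,220:320],(400,400),interpolation=cv2.INTER_CUBIC)*1.5,0,255).astype(np.uint8)
g=np.clip(cv2.resize(c[210:310,320:420],(400,400),interpolation=cv2.INTER_CUBIC)*1.0,0,255).astype(np.uint8)
cv2.imwrite("pics/m5.png",np.hstack([f,g]))
# predicted after-descent check values
for p in((567,95,130),(567,50,130),(567,140,130),(612,95,130)): print((proj("top",p)-[220,165])*4,(proj("scene",p)-[320,210])*4)
for p in((567,153,30),(567,33,30),(627,93,30),(567,93,30)): print((proj("top",p)-[220,165])*4,(proj("scene",p)-[320,210])*4)
E
```

```text
16.6 [454.39418825  96.0229932   86.69516022] 180.0407974245873 [ 0.2977566   0.67303941 -1.53606097] [-0.03311069 -1.81512454 26.65591314]
[171.35758412 171.81249375] [215.91148328 186.89640768]
[254.69750876 173.4787012 ] [153.90661618 207.66149235]
[ 87.96580293 170.14524954] [276.69423318 166.54060325]
[173.77628843  89.59943891] [248.56420025 238.74203537]
[ 91.570663   195.19482375] [272.81446927 249.31675361]
[294.5306773  199.23367744] [118.7572937  302.96372784]
[195.93226576  97.09590107] [237.26541215 343.6044158 ]
[193.08909333 197.21501521] [196.74476485 275.80633099]
```

View pics/m5.png

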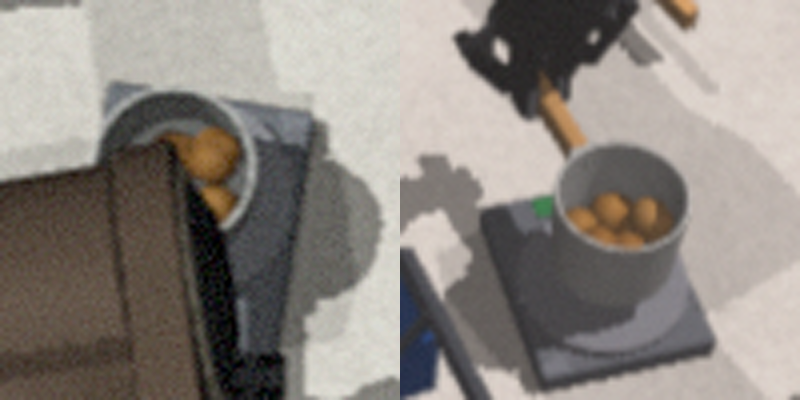

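The cup is over the pan, rim centre ≈ (178,172) in the left half, i.e. (567,92), against the pan at (567,93). The potatoes lie inside. Lowering.

Request:
arm_command:
  deltas:
    - {"translation": [0,0,3],"twist": 0}
    - {"translation": [0,0,5],"twist": 0}
    - {"translation": [0,0,6],"twist": 0}
    - {"translation": [0,0,6],"twist": 0}
    - {"translation": [0,0,4],"twist": 0}
    - {"translation": [0,0,2],"twist": 0}
    - {"translation": [0,0,1],"twist": 0}
    - {"translation": [0,0,1],"twist": 0}
    - {"translation": [0,0,0],"twist": 0}
    - {"translation": [0,0,0],"twist": 0}

```text
t: 17.75
tcp_pos: [454.2, 95.9, 59.2]
ee_rot: [-0.008, 0.0, 1.0, 0.015]
ft_force: [-0.9, -0.3, 0.0]
finger_gap: 13.0
grip_force: 78.5
```

Request:
arm_command:
  deltas:
    - {"translation": [0,0,0.5],"twist": 0}
    - {"translation": [0,0,0.5],"twist": 0}
    - {"translation": [0,0,0.5],"twist": 0}
    - {"translation": [0,0,0],"twist": 0}
    - {"translation": [0,0,0],"twist": 0}
    - {"translation": [0,0,0],"twist": 0}
    - {"translation": [0,0,0],"twist": 0}
    - {"translation": [0,0,0],"twist": 0}
    - {"translation": [0,0,0],"twist": 0}
    - {"translation": [0,0,0],"twist": 0}

```text
t: 18.75
tcp_pos: [454.0, 96.0, 57.6]
ee_rot: [-0.008, 0.0, 1.0, 0.015]
ft_force: [-2.5, 1.4, 5.8]
finger_gap: 12.5
grip_force: 79.4
```

Contact at 5.8 N. Releasing and rising.

Request:
arm_command:
  deltas:
    - {"translation": [0,0,0],"twist": 0}
    - {"translation": [0,0,0],"twist": 0}
    - {"translation": [0,0,0],"twist": 0}
    - {"translation": [0,0,0],"twist": 0}
    - {"translation": [0,0,0],"twist": 0}
    - {"translation": [0,0,0],"twist": 0}
    - {"translation": [0,0,0],"twist": 0}
    - {"translation": [0,0,0],"twist": 0}
    - {"translation": [0,0,0],"twist": 0}
    - {"translation": [0,0,0],"twist": 0}
  claw: 0.2

```text
t: 19.75
tcp_pos: [453.9, 95.9, 57.3]
ee_rot: [-0.008, 0.0, 1.0, 0.015]
ft_force: [0.5, 0.9, 0.2]
finger_gap: 51.2
grip_force: 0.0
```

Request:
arm_command:
  deltas:
    - {"translation": [0,0,-4],"twist": 0}
    - {"translation": [0,0.3,-10],"twist": 0}
    - {"translation": [0,0.5,-16],"twist": 0}
    - {"translation": [0,0.5,-16],"twist": 0}
    - {"translation": [0,0.5,-20],"twist": 0}
    - {"translation": [5,0,-25],"twist": 0}
    - {"translation": [20,0,-25],"twist": 0}
    - {"translation": [30,0,-15],"twist": 0}
    - {"translation": [30,0,0],"twist": 0}
    - {"translation": [15,0,0],"twist": 0}

```text
t: 20.75
tcp_pos: [354.6, 93.8, 191.3]
ee_rot: [-0.007, 0.0, 1.0, 0.015]
ft_force: [0.8, 0.5, 0.2]
finger_gap: 51.4
grip_force: 0.0
```

```bash
python3 - <<'E'
from h import *
import cv2
s=manip.read_state();print(s["t"],s["tcp_pos"],s["finger_gap"],s["ft_force"])
t=manip.grab_frame("top")[:,:,::-1];c=manip.grab_frame("scene")[:,:,::-1]
f=lambda im,x,y,n:np.clip(cv2.resize(im[y:y+n,x:x+n],(400,400),interpolation=cv2.INTER_CUBIC)*1.4,0,255).astype(np.uint8)
cv2.imwrite("pics/top6.png",t);cv2.imwrite("pics/sc6.png",c)
cv2.imwrite("pics/m6.png",np.hstack([f(t,220,165,100),f(c,320,220,100)]))
for p in((567,48,100),(567,138,100),(612,93,100)): print((proj("top",p)-[220,165])*4)
E
```

```text
20.75 [354.59524811  93.76085669 191.30854476] 51.37668925852549 [0.7969314  0.45648584 0.20075144]
[261.84293123 181.59501026]
[ 99.7502339  178.35912927]
[183.13838973 100.01108803]
```

View pics/m6.png

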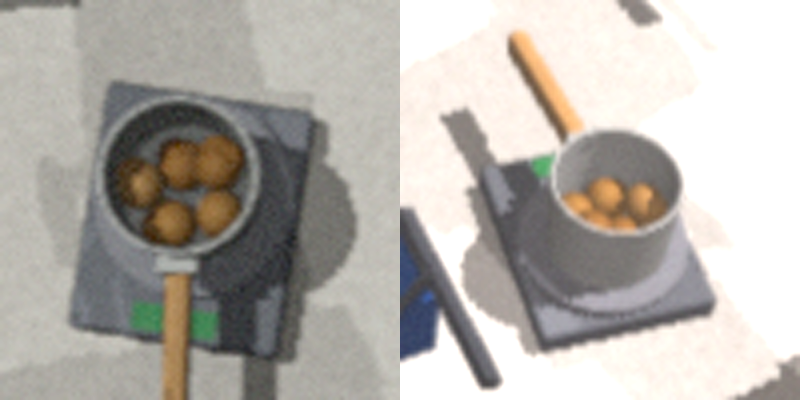

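The cup stands upright on the pan with all five potatoes in it. Its rim is centred at ≈(181,176), within about 2 mm of the ideal (181,180), and the gripper is clear. Handing in.

```bash
python3 -c "
from cell import manip
print(manip.finish_job())"
```

```text
the job is handed in; nothing more can be done
None
```

The job is handed in at about 21 s on the clock: the shutter was pushed to its stop, and the cup stands upright within about 2 mm of the pan's centre with all five potatoes in it, the gripper clear, and the tub, funnel, padlock and dibber never approached.

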